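# Inspect a finished die block under a hand loupe

### The arm

A 6-joint arm with a two-finger parallel gripper is mounted at the origin on the work surface. World frame = base frame: x ahead of the robot, y to its left, z up, the work surface at z = 0. Lengths are in mm, angles in rad, forces in N, time in s.
With the tool pointing down it reaches from about 275 to 850 mm from the base axis. Payload 5.2 kg.
Tool frame: the origin (TCP) lies between the finger pads; the fingertips stand robot.nose_length ahead of it and the grasp point (between the pads) lies 6 mm ahead of it (robot.nose_length is the distance from the TCP to the fingertips, in mm); z points along the fingers, y is the line along which they close (so a half turn about z gives the same grasp; the last joint's range is limited). The gripper opens to 85 mm and grips with 20 to 120 N. Pads are 22 mm wide; open, the fingers measure 114 mm over their backs; the gripper's body (76 mm by 85 mm) begins 54 mm behind the grasp point. The pads swing forward as they close: fully open they stand 13 mm farther back than shut.
Start: joints at [-1.522, 0.259, 1.535, -0, 1.348, -0.203], TCP at [137.052, -532.656, 256.31] pointing down, gripper open.
Joint ranges: [-3.14, 3.14], [-0.91, 2.08], [0.19, 2.58], [-1.22, 4.36], [0.22, 2.71], [-3.12, 3.12]. Speed limits (rad/s): [2.57, 2.57, 3.14, 3.14, 3.14, 3.14].

### API

Orientations are given as a 3x3 rotation matrix whose columns are the frame's x, y, z axes.
In Python, from plant import robot gives the robot as it stands.
- The arm moves only by the tool carry_out, never from a script. Its argument "rows" is a list that holds one entry, the list of rows, each a list of 7 numbers: the shift along the tool's x, y, z in m, then the turn, a rotation vector about the tool's x, y, z in rad, then the opening, from 0 (shut) to 1 (fully open). In form: [[[x, y, z, wx, wy, wz, grip], ...]]. A call has 1 to 8 rows; each row is the pose to reach, as a shift and turn from the pose commanded when the call began, along the tool's axes at that moment; what a row does not reach only later rows make up. A row lasts 1/10 s, in which the tool goes at most 50 mm and 8.59 degrees, less where a joint would pass 70% of its speed; a pose out of reach is approached as far as the arm can. A call with a gripper value outside its range is refused whole. The fingers move at their own pace and stop on an object; "squeeze" is the grip in N (left out, the last holds). Time passes only in rows, so rows that repeat a pose let the fingers close. It gives the time, the measured TCP pose, the force, the opening and the grip force at its end, in the units of the state.
- robot.get_state(): the state, without advancing time (a new reading comes with each control period).
- robot.read_camera(name): name is "scene" or "top" or "wrist"; returns a dict with "color" (480x640x3 uint8, red, green, blue), "fx", "fy", "cx", "cy" (pixels), "dist" ([k1, k2, p1, p2, k3] as OpenCV has them; the pictures are not rectified), "camera_from_world" (4x4, takes a point from world to camera coordinates); the wrist camera has in their place "hand_eye" (4x4, takes a point from camera to tool coordinates, whose origin is the TCP and whose axes are the flange's). Camera axes: x right, y down, z forward; pixel columns grow to the right and rows downward; lengths in mm; the calibration is good to about 2 mm. A picture is of the moment at which its call begins: read the wrist's pose just before it. There is no depth.
- robot.close_job(): hands the job in; it is judged then, once.
The state is a dict: "time": time; "joints": joint angles; "joint_velocities": joint speeds; "joint_torque": joint torques, N m; "position": TCP position; "ee_rot": TCP orientation; "force": force on the tool from outside, world axes, zero at the start; "wrist_torque": the same for the moment, N m; "width": opening from 0.0 (shut) to 1.0 (fully open); "gripper_force": force on a finger pad.
Only numpy, scipy, OpenCV 4.12 (cv2) and the standard library are available. Lean on these libraries where they do the work, as an engineer would, in place of code of your own. Each camera call takes 0.05 s, during which the arm holds its last target. There are 200 camera calls.

### The job

Slide the vise's jaw open (all the way or nearly), lift the finished brass block straight up out of it, stand it upright on the middle of the inspection stand's raised pad and let go. Then pick up the hand loupe by its handle and finish while holding it, still and level, touching nothing else, its lens centred over the block and level with the collar disc on the stand's post. Do not shift the collar, leave the jaw open, and leave the other things where they are.

Things in the scene. Friction and masses are not known exactly. Their poses are not given: they have to be found in the camera images.
- vise: small dark steel bench vise, fixed to the table. Bed x -65 to +100 mm, 60 mm wide, top 20 mm above the table, on a 3 mm foot 84 mm wide. Origin on the table under the block's seat, x along the slide, z up. Fixed jaw on the -x side: face at x = -17.5 mm, 36 mm wide, top at z = 50 mm, a 50 mm wide backing behind it (x -37 to -53). Place and yaw vary.
- jaw (a joint): opening of the vise's movable jaw, m: 0 closed on the block, 0.04 fully open at its stop. It slides along the vise's +x against about 4 N of friction and stays where left. Jaw 36 mm wide (y), 20 mm thick, top at z = 50 mm; closed, its lip reaches 5 mm over the block's foot, so the block cannot be lifted until it opens.
- jaw_tab (a point): grip point on the steel tab standing up from the movable jaw, on its centre line, 72 mm above the table. The tab is 16 mm thick (along vise x), 24 mm wide (along vise y), from z = 50 to 86 mm; pinch it across its width from above.
- part: the finished block: brass, about 0.36 kg, 48 mm long (y), 36 mm tall; foot 34 mm wide (x), 12 mm tall; upper part 22 mm wide. Small round dimple and two holes on top. Origin: centre of the underside, z up. It starts on the vise bed (underside 20 mm above the table), axes along the vise's; its ends (48 mm apart) stand 6 mm out past the jaws on each side, free to grip from above.
- stand: inspection stand, fixed to the table: dark steel base 12 mm thick (x -50 to +90, y -50 to +105 mm), a raised steel pad 76 x 76 mm centred on the origin, top 24 mm above the table, and at x = 68, y = 80 mm an aluminium post 10 mm thick, its top 155 mm above the table. Origin on the table under the pad's centre. Place and yaw vary.
- pad (a point): centre of the pad's top face, 24 mm above the table
- mark (a point): centre of the black collar disc on the stand's post, mid-thickness (disc 28 mm across, 6 mm thick); its height is the focal height at which the middle of the lens must be held, 100 to 136 mm above the table, different each time. The collar is held by 8 N of friction: do not shift it.
- loupe: hand loupe (reading lens) about 85 g, lying flat on the table, its handle roughly towards the robot: steel ring 60 mm across and 20 mm tall with a glass lens, and a black straight handle along -x, 14 mm wide, 20 mm tall, from x = -28 to -108 mm. Origin at the ring's centre on the underside, z up along the lens axis.
- lens (a point): centre of the lens, 10 mm above the loupe's underside
- handle (a point): good grip point on the loupe's handle, 58 mm from the lens centre, at mid-height (10 mm above the underside); pinch across the 14 mm width
- jar_a: bystander: amber glass jar 42 mm across, 52 mm tall, origin under its centre
- jar_b: bystander: clear glass jar 42 mm across, 52 mm tall, origin under its centre
- dish_a: bystander: small copper dish 52 mm across, 14 mm tall, origin under its centre
- dish_b: bystander: small copper dish 52 mm across, 14 mm tall, origin under its centre
- brush: bystander: brush lying on the table to the robot's left
- driver: bystander: screwdriver lying on the table to the robot's right
- bowl: bystander: steel bowl 120 mm across, 50 mm tall, origin under its centre
Not all that is in view belongs to the job. What is shaped like the vise but green or turquoise is not meant. What is shaped like the part but green or red is not meant.

How it is judged (in metres and radians):
On the way, in this order (a step that is already met when the one before it is completed fails the run):
1. the vise's movable jaw is slid open (at least 30 of its 40 mm) (value of joint jaw above 0.03 m), for 0.2 s.
2. the block is lifted out of the open vise in the gripper, above the jaws (height (world z) of part above 0.05 m and contact force between the fingers and part above 0.5 N and value of joint jaw above 0.03 m), for 0.1 s.
3. the block stands upright on the pad within 20 mm of its middle, let go (horizontal distance between part and pad below 0.02 m and angle between part's own z axis and vertical below 0.1 rad and height (world z) of part between 0.019 and 0.03 m and contact force between the fingers and part below 0.1 N and linear speed of part below 0.02 m/s), for 0.2 s.
4. the loupe is lifted in the gripper (height (world z) of lens above 0.045 m and contact force between the fingers and loupe above 0.5 N), for 0.1 s.
At the end, for the whole second after the job is handed in: Loupe held still in the fingers, clear of block, stand and vise: lens within 12 mm sideways of the block's centre, within 7 mm of the collar's height, tilt under 0.12 rad. Block upright on the pad, within 20 mm of its middle, not touched; jaw still open 30 mm or more (horizontal distance between lens and part below 0.012 m and z of lens in the frame of mark between -0.007 and 0.007 m and angle between loupe's own z axis and vertical below 0.12 rad and linear speed of loupe below 0.02 m/s and angular speed of loupe below 0.15 rad/s and contact force between the fingers and loupe above 0.5 N and contact force between each of loupe, the fingers and part below 0.1 N and contact force between loupe and stand below 0.1 N and contact force between loupe and vise below 0.1 N and horizontal distance between part and pad below 0.02 m and angle between part's own z axis and vertical below 0.1 rad and height (world z) of part between 0.019 and 0.03 m and value of joint jaw above 0.03 m); the arm keeps its last pose, push and grip.
It fails at once if the collar is shifted by more than 5 mm (distance of mark from where it was at the start of the episode above 0.005 m).
It fails at once if a bystander (jar, dish, brush, screwdriver, bowl) is moved more than 30 mm (distance of any of jar_a, jar_b, dish_a, dish_b, brush, driver, bowl from where it was at the start of the episode above 0.03 m).
It also fails if it takes over 64 s, if anything falls off the work surface, if the arm or the gripper's body presses on something with over 40 N, if the wrist force passes 120 N, or if a joint passes its speed limit or range.

## Working session

There is one attempt and no reset: what is moved stays moved. The work goes in short steps, Python scripts to look and compute and a tool call to move; the robot and the scene stay as the last step left them, time stands still between calls to the robot, and variables do not carry over. Pictures are saved under pics/ and viewed, at most 13 in all, crops included, and the job is handed in when it is done.

Besides the shell and the picture viewer there is one more tool, called after ">>>" as name(argument=value, ...), one argument or row to a line, values as JSON. carry_out: Moves the arm, as the interface text tells. Its arguments: {"type":"object","properties":{"rows":{"type":"array","items":{"type":"array","items":{"type":"array","items":{"type":"number"}}}},"squeeze":{"type":"number"}},"required":["rows"]}

```bash
mkdir -p pics; ls; cat > h.py <<'E'
import sys; sys.path.insert(0,'.')
import numpy as np, cv2
from plant import robot
def K(c): return np.array([[c['fx'],0,c['cx']],[0,c['fy'],c['cy']],[0,0,1.]])
def T(c,st=None):
    "world_from_camera"
    if 'camera_from_world' in c: return np.linalg.inv(np.array(c['camera_from_world']))
    W=np.eye(4); W[:3,:3]=np.array(st['ee_rot']); W[:3,3]=st['position']
    return W@np.array(c['hand_eye'])
def ray(c,uv,st=None):
    p=cv2.undistortPoints(np.array(uv,float).reshape(-1,1,2),K(c),np.array(c['dist'])).reshape(-1,2)
    M=T(c,st); d=np.c_[p,np.ones(len(p))]@M[:3,:3].T
    return M[:3,3],d
def onz(c,uv,z,st=None):
    o,d=ray(c,uv,st); return o+d*((np.asarray(z)-o[2])/d[:,2])[:,None]
def proj(c,P,st=None):
    M=np.linalg.inv(T(c,st)); r,_=cv2.Rodrigues(M[:3,:3])
    return cv2.projectPoints(np.array(P,float).reshape(-1,1,3),r,M[:3,3],K(c),np.array(c['dist']))[0].reshape(-1,2)
def shot(n):
    st=robot.get_state(); c=robot.read_camera(n); return c,st
def save(n,im): cv2.imwrite('pics/'+n,cv2.cvtColor(im,cv2.COLOR_RGB2BGR))
E
python3 - <<'E'
from h import *
import pickle
d={n:shot(n) for n in('scene','top','wrist')}
pickle.dump(d,open('d0.pkl','wb'))
for n in d: save(n+'0.png',d[n][0]['color'])
for n in d: print(n,T(*d[n]).round(3).tolist(),d[n][0]['fx'])
print(robot.nose_length,d['top'][1])
E
```

```text
pics
scene [[-0.245, 0.797, -0.552, 1206.565], [0.97, 0.196, -0.146, 262.139], [-0.008, -0.571, -0.821, 1090.993], [0.0, 0.0, 0.0, 1.0]] 450.76735957091574
top [[-0.028, -0.992, 0.125, 370.311], [-0.999, 0.03, 0.016, 65.023], [-0.019, -0.125, -0.992, 1608.597], [0.0, 0.0, 0.0, 1.0]] 571.1277766501368
wrist [[0.25, -0.922, -0.297, 212.83], [-0.968, -0.238, -0.074, -512.993], [-0.002, 0.306, -0.952, 372.339], [0.0, 0.0, 0.0, 1.0]] 350.3519877857415
25.0 {'time': 0.05, 'joints': array([-1.52179775e+00,  2.59284246e-01,  1.53605005e+00, -1.31887223e-06,
        1.34798307e+00, -2.02806045e-01]), 'joint_velocities': array([ 0.00029384,  0.00021219, -0.00247185, -0.00180584,  0.00213105,
       -0.0002829 ]), 'joint_torque': array([ 3.59032383e-03, -4.47372866e+01, -2.91561091e+01, -2.74049708e-04,
        6.17187165e-03, -1.67881086e-05]), 'position': array([ 137.02958666, -532.17832109,  255.5195214 ]), 'ee_rot': array([[ 9.68464315e-01,  2.49152288e-01, -8.57593400e-05],
       [ 2.49152063e-01, -9.68462845e-01,  1.72257880e-03],
       [ 3.46129714e-04, -1.68962321e-03, -9.99998513e-01]]), 'force': array([ 0.6051834 ,  0.01285375, -0.53698385]), 'wrist_torque': array([0.01450274, 0.01260545, 0.02424185]), 'gripper_force': 0.0, 'width': 0.9972896700736129}
```

View pics/top0.png

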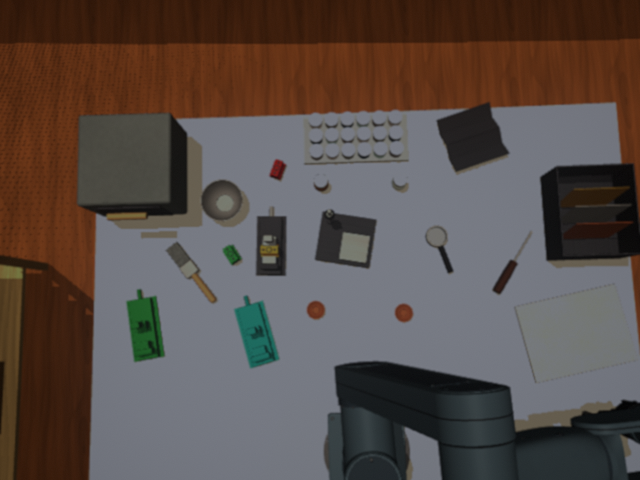

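View pics/scene0.png

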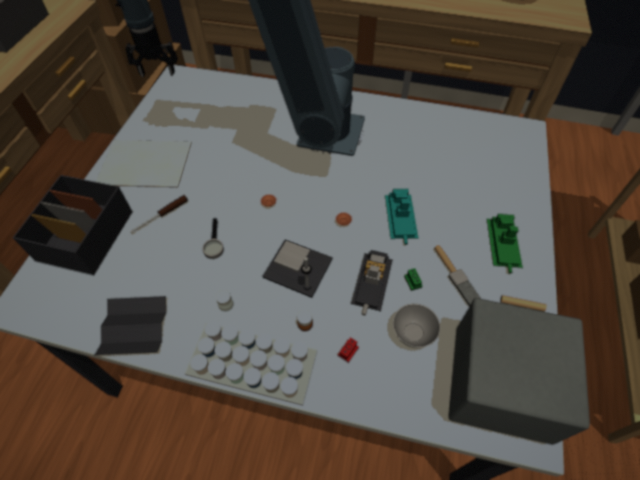

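The top view shows these candidates:
- **Vise:** dark at (270,246), green at (146,325), turquoise at (256,333). The dark one is meant.
- **Part:** brass in the dark vise at (269,250), green at (232,254), red at (278,169). The brass one is meant.
- **Loupe:** (437,238), handle towards (448,270).
- **Stand:** (346,240), with the pad at (354,247) and the post at about (330,215).

Next I'll get rough positions and a close crop.

```bash
python3 - <<'E'
from h import *
import pickle
d=pickle.load(open('d0.pkl','rb')); c=d['top'][0]
for n,uv,z in [('vise',(270,245),20),('block',(269,250),56),('bedend far',(271,216),20),('near',(271,275),20),('pad',(354,247),24),('ring',(437,237),20),('handle end',(449,271),20),('bowl',(222,200),50),('jar_a',(321,180),52),('jar_b',(400,180),52),('dish',(316,310),14),('dish',(404,312),14),('brush',(195,275),10)]:
    print(n,onz(c,[uv],z)[0].round(0))
im=c['color'][190:300,220:470]; save('crop1.png',cv2.resize(im,None,fx=3.2,fy=3.2,interpolation=cv2.INTER_CUBIC))
s=robot.get_state(); print(s['time'])
print(np.array(d['wrist'][0]['hand_eye']).round(3))
E
```

```text
vise [566. 248.  20.]
block [548. 246.  56.]
bedend far [648. 243.  20.]
near [482. 246.  20.]
pad [553.  12.  24.]
ring [ 574. -220.   20.]
handle end [ 478. -248.   20.]
bowl [692. 376.  50.]
jar_a [740.  99.  52.]
jar_b [ 733. -120.   52.]
dish [381. 123.  14.]
dish [ 369. -120.   14.]
brush [489. 461.  10.]
0.15
[[ 0.00000e+00 -9.52000e-01 -3.06000e-01  7.82280e+01]
 [ 1.00000e+00  1.00000e-03 -0.00000e+00  9.10000e-02]
 [ 1.00000e-03 -3.06000e-01  9.52000e-01 -1.16761e+02]
 [ 0.00000e+00  0.00000e+00  0.00000e+00  1.00000e+00]]
```

View pics/crop1.png

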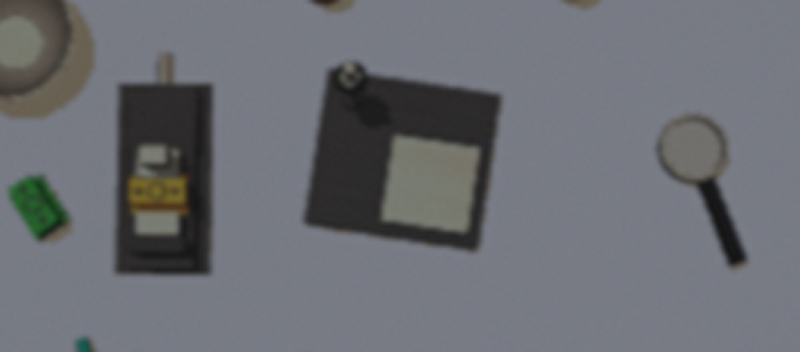

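The crop confirms the dark vise with the brass block at (157,193), and its slide runs up the image (+x). It also shows the stand with its pale pad at (432,184), collar at (350,76), and the loupe. Next I'll move in for close wrist views.

```bash
cat >> h.py <<'E'
from scipy.spatial.transform import Rotation as R
def go(x,y,z,yaw,tcp=None):
    "shift/turn in tool axes to TCP x,y,z (mm), tool x axis at yaw (deg), pointing down"
    s=robot.get_state(); A=np.array(s['ee_rot']); a=np.radians(yaw)
    B=np.array([[np.cos(a),np.sin(a),0],[np.sin(a),-np.cos(a),0],[0,0,-1]])
    d=A.T@(np.array([x,y,z])-s['position'])/1000
    print('move',d.round(4),R.from_matrix(A.T@B).as_rotvec().round(4),'n',round(np.linalg.norm(d)/.05,1))
def say():
    s=robot.get_state(); print('t',round(s['time'],2),'p',s['position'].round(1),'F',s['force'].round(1),'w',round(s['width'],3),'gf',round(s['gripper_force'],1),'q',s['joints'].round(2),'z',np.array(s['ee_rot'])[:,2].round(3),'yaw',np.degrees(np.arctan2(s['ee_rot'][1][0],s['ee_rot'][0][0])).round(2))
E
python3 -c "
from h import *
say();go(490,-180,250,0)"
```

```text
t 0.15 p [ 137.  -532.3  255.7] F [ 0.4  0.  -1.2] w 1.003 gf 0.0 q [-1.52  0.26  1.54 -0.    1.35 -0.2 ] z [-0.     0.001 -1.   ] yaw 14.43
move [ 0.4296 -0.2532  0.0061] [-1.400e-03 -1.000e-04  2.518e-01] n 10.0
```

>>> carry_out(
  rows=[
    [[0.43, -0.253, 0.006, 0, 0, 0.252, 1], [0.43, -0.253, 0.006, 0, 0, 0.252, 1], [0.43, -0.253, 0.006, 0, 0, 0.252, 1], [0.43, -0.253, 0.006, 0, 0, 0.252, 1], [0.43, -0.253, 0.006, 0, 0, 0.252, 1], [0.43, -0.253, 0.006, 0, 0, 0.252, 1], [0.43, -0.253, 0.006, 0, 0, 0.252, 1], [0.43, -0.253, 0.006, 0, 0, 0.252, 1]],
  ],
)

```text
time: 0.95
position: [421.0, -249.0, 251.5]
ee_rot: [[1.0, -0.0, 0.0], [-0.0, -1.0, -0.0], [0.0, 0.0, -1.0]]
force: [0.8, -0.7, -0.5]
width: 1.003
gripper_force: 0.0
```

```bash
python3 -c "
from h import *
say();go(490,-180,250,0);go(470,150,250,0)"
```

```text
t 0.95 p [ 421.  -249.   251.5] F [ 0.8 -0.7 -0.5] w 1.003 gf 0.0 q [-0.76  0.15  1.68 -0.    1.31  0.81] z [ 0. -0. -1.] yaw -0.02
move [ 0.069  -0.069   0.0015] [ 0.0001 -0.0001 -0.0004] n 2.0
move [ 0.0489 -0.399   0.0014] [ 0.0001 -0.0001 -0.0004] n 8.0
```

>>> carry_out(
  rows=[
    [[0.069, -0.069, 0.0, 0, 0, 0, 1], [0.069, -0.069, 0.0, 0, 0, 0, 1], [0.069, -0.069, 0.0, 0, 0, 0, 1], [0.069, -0.069, 0.0, 0, 0, 0, 1], [0.069, -0.069, 0.0, 0, 0, 0, 1]],
  ],
)

```text
time: 1.45
position: [488.3, -182.4, 251.2]
ee_rot: [[1.0, -0.001, -0.001], [-0.001, -1.0, -0.0], [-0.001, 0.0, -1.0]]
force: [0.0, -0.6, -0.4]
width: 1.001
gripper_force: 0.0
```

```bash
python3 -c "
from h import *
import pickle
c,s=shot('wrist'); pickle.dump((c,s),open('w1.pkl','wb')); save('w1.png',c['color'])
say();go(500,150,250,0)"
```

```text
t 1.5 p [ 488.1 -182.7  251.3] F [ 0.  -0.1 -0.4] w 1.0 gf 0.0 q [-0.57  0.21  1.61 -0.    1.32  1.  ] z [-0.001 -0.    -1.   ] yaw -0.09
move [ 0.0114 -0.3327  0.0013] [ 0.      0.0008 -0.0016] n 6.7
```

View pics/w1.png

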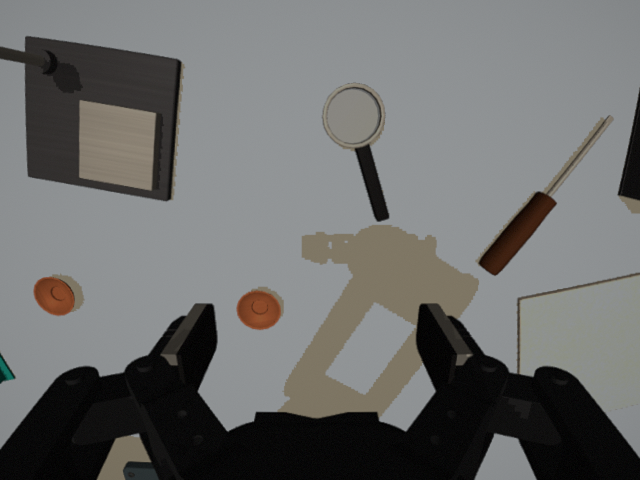

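The wrist view shows the loupe ring at (353,115), its handle end at (381,217), the pad corners near (80,100) to (158,190), and the collar at about (49,62).

>>> carry_out(
  rows=[
    [[0.011, -0.333, 0.0, 0, 0, 0, 1], [0.011, -0.333, 0.0, 0, 0, 0, 1], [0.011, -0.333, 0.0, 0, 0, 0, 1], [0.011, -0.333, 0.0, 0, 0, 0, 1], [0.011, -0.333, 0.0, 0, 0, 0, 1], [0.011, -0.333, 0.0, 0, 0, 0, 1], [0.011, -0.333, 0.0, 0, 0, 0, 1], [0.011, -0.333, 0.0, 0, 0, 0, 1]],
  ],
)

```text
time: 2.3
position: [499.7, 153.4, 251.6]
ee_rot: [[1.0, 0.002, 0.0], [0.002, -1.0, 0.001], [0.0, -0.001, -1.0]]
force: [-0.0, 0.1, -0.3]
width: 0.998
gripper_force: 0.0
```

```bash
python3 -c "
from h import *
import pickle
c,s=shot('wrist'); pickle.dump((c,s),open('w2.pkl','wb')); save('w2.png',c['color'])
say()"
```

```text
t 2.35 p [499.8 151.4 251.5] F [ 0.2 -0.6 -0.7] w 0.998 gf 0.0 q [ 0.08  0.21  1.61 -0.    1.32  1.65] z [-0. -0. -1.] yaw 0.06
```

View pics/w2.png

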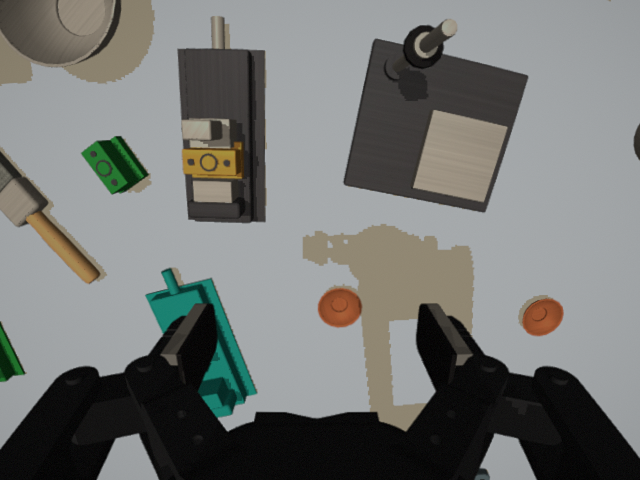

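The second view shows the vise with the brass block at (212,161), tab top at (198,130), bed edge (180,50) to (188,219), pad at (461,156) and collar disc at (423,46).

```bash
python3 - <<'E'
from h import *
import pickle
w1=pickle.load(open('w1.pkl','rb')); w2=pickle.load(open('w2.pkl','rb'))
c,s=w2; s2=robot.get_state()
im=c['color']; hsv=cv2.cvtColor(im,cv2.COLOR_RGB2HSV); g=cv2.cvtColor(im,cv2.COLOR_RGB2GRAY)
def big(m,roi):
    M=np.zeros_like(m); x0,y0,x1,y1=roi; M[y0:y1,x0:x1]=m[y0:y1,x0:x1]
    k=max(cv2.findContours(M,0,2)[0],key=cv2.contourArea); return k
def rect(k,z,c,s,n):
    P=onz(c,k.reshape(-1,2),z,s)[:,:2].astype(np.float32); r=cv2.minAreaRect(P); print(n,np.round(r[0],1),np.round(r[1],1),round(r[2],2)); return r
hs=hsv[161,205];print(hs,im[150,460],im[130,198],im[190,212],im[90,215],im[46,412])
rect(big(cv2.inRange(hsv,(15,110,60),(35,255,255)),(170,130,260,200)),56,c,s,'brass')
for cc,ss,roi in [(c,s,(405,100,520,212)),(w1[0],w1[1],(70,95,165,195))]:
    gg=cv2.cvtColor(cc['color'],cv2.COLOR_RGB2GRAY)
    rect(big(cv2.inRange(gg,95,255),roi),24,cc,ss,'pad')
# table-level rect of stand base ; loupe handle
h1=cv2.cvtColor(w1[0]['color'],cv2.COLOR_RGB2GRAY)
rect(big(cv2.inRange(h1,0,50),(340,140,395,225)),20,*w1,'handle')
m=big(cv2.inRange(cv2.cvtColor(w1[0]['color'],cv2.COLOR_RGB2GRAY),0,255),(0,0,5,5))
print('vise left edge',onz(c,[(180,50),(188,219)],20,s).round(1).tolist(),'dimple',onz(c,[(209,161)],56,s).round(1),'tabtop',onz(c,[(198,130)],86,s).round(1))
a=cv2.resize(im[20:230,165:275],(390,600),interpolation=cv2.INTER_CUBIC)[:,:]
b=cv2.resize(im[10:90,380:470],(400,300),fx=0,fy=0,interpolation=cv2.INTER_CUBIC)
e=cv2.resize(w1[0]['color'][40:100,10:100],(400,300),interpolation=cv2.INTER_CUBIC)
save('z.png',cv2.convertScaleAbs(np.hstack([a,np.vstack([b,e])]),alpha=1.6))
say()
E
```

```text
[ 22 169 164] [152 142 127] [164 158 142] [164 153 137] [65 62 61] [31 28 26]
brass [550.8 245.2] [54.2 32.1] 89.8
pad [551.6  14.5] [75.7 75.6] 79.0
pad [551.3  13.2] [75.2 75.3] 79.49
handle [ 512.4 -238.3] [77.4 14. ] 18.34
vise left edge [[647.4, 278.6, 20.0], [487.6, 286.4, 20.0]] dimple [[549.7 248.3  56. ]] tabtop [[576.4 245.9  86. ]]
t 2.35 p [499.8 151.4 251.5] F [ 0.2 -0.6 -0.7] w 0.998 gf 0.0 q [ 0.08  0.21  1.61 -0.    1.32  1.65] z [-0. -0. -1.] yaw 0.06
```

View pics/z.png

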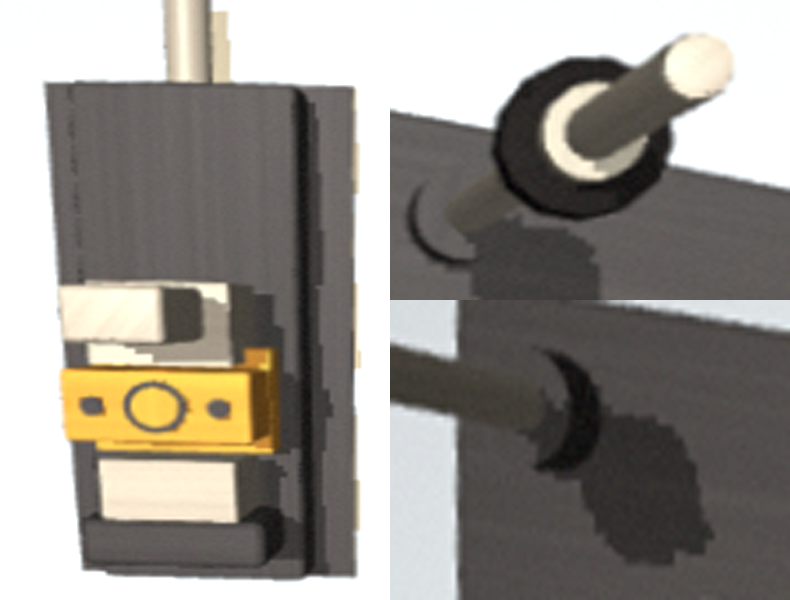

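```bash
python3 - <<'E'
from h import *
import pickle
c,s=pickle.load(open('w2.pkl','rb'))
f=lambda P:np.array([[165+x*110/390,20+y*210/600] for x,y in P])
g=lambda P:np.array([[380+(x-390)*90/400,10+y*80/300] for x,y in P])
L=onz(c,f([(46,85),(83,568)]),3,s);Rr=onz(c,f([(355,88),(355,575)]),3,s)
print('footL',L.round(1).tolist(),'R',Rr.round(1).tolist())
for q in(L,Rr): print(np.degrees(np.arctan2(*(q[0]-q[1])[[1,0]])).round(2))
B=onz(c,f([(65,368),(252,375),(250,445),(63,437)]),56,s); print('brass',B.round(1).tolist(),B.mean(0).round(1))
print('dimple',onz(c,f([(155,407),(91,406),(218,408)]),56,s).round(1).tolist())
Tb=onz(c,f([(62,287),(163,290),(162,341),(62,337)]),86,s); print('tab',Tb.round(1).tolist(),Tb.mean(0).round(1))
print('posttop',onz(c,g([(699,66)]),155,s).round(1))
yaw=np.radians(-10.75); po=np.array([551.5,14])+np.array([[np.cos(yaw),-np.sin(yaw)],[np.sin(yaw),np.cos(yaw)]])@[68,80]
o,d=ray(c,g([(583,137)]),s); d=d[0]
for p in (po,onz(c,g([(699,66)]),155,s)[0,:2]):
  t=((p-o[:2])@d[:2])/(d[:2]@d[:2]); print('post',p.round(1),'collar',(o+t*d).round(1))
E
```

```text
footL [[651.1, 286.7, 3.0], [483.4, 292.4, 3.0]] R [[648.7, 202.6, 3.0], [480.7, 208.8, 3.0]]
-1.96
-2.1
brass [[560.5, 270.2, 56.0], [558.0, 223.7, 56.0], [536.7, 225.5, 56.0], [539.4, 272.9, 56.0]] [548.6 248.1  56. ]
dimple [[548.5, 248.6, 56.0], [548.9, 264.8, 56.0], [548.1, 232.8, 56.0]]
tab [[583.7, 257.5, 86.0], [582.7, 235.2, 86.0], [569.2, 236.4, 86.0], [570.5, 258.8, 86.0]] [576.5 247.   86. ]
posttop [[632.3  80.1 155. ]]
post [633.2  79.9] collar [632.9  79.6 103.2]
post [632.3  80.1] collar [632.4  80.2 105.2]
```

```bash
python3 -c "
from h import *
go(577,247,110,-2);go(577,247,79,-2)"
```

```text
move [ 0.0773 -0.0955  0.1415] [0.0002 0.     0.036 ] n 3.7
move [ 0.0773 -0.0955  0.1725] [0.0002 0.     0.036 ] n 4.2
```

>>> carry_out(
  rows=[
    [[0.0773, -0.0955, 0.09, 0, 0, 0.036, 1], [0.0773, -0.0955, 0.09, 0, 0, 0.036, 1], [0.0773, -0.0955, 0.09, 0, 0, 0.036, 1], [0.0773, -0.0955, 0.14, 0, 0, 0.036, 1], [0.0773, -0.0955, 0.172, 0, 0, 0.036, 1], [0.0773, -0.0955, 0.172, 0, 0, 0.036, 1], [0.0773, -0.0955, 0.172, 0, 0, 0.036, 1]],
  ],
)

```text
time: 3.05
position: [577.9, 244.6, 79.8]
ee_rot: [[0.999, -0.039, -0.001], [-0.039, -0.999, -0.001], [-0.001, 0.001, -1.0]]
force: [-0.1, 1.0, -0.3]
width: 0.996
gripper_force: 0.0
```

>>> carry_out(
  rows=[
    [[0, 0, 0, 0, 0, 0, 0.1], [0, 0, 0, 0, 0, 0, 0.1], [0, 0, 0, 0, 0, 0, 0.1], [0, 0, 0, 0, 0, 0, 0.1], [0, 0, 0, 0, 0, 0, 0.1], [0, 0, 0, 0, 0, 0, 0.1], [0, 0, 0, 0, 0, 0, 0.1], [0, 0, 0, 0, 0, 0, 0.1]],
  ],
  squeeze=40,
)

```text
time: 3.85
position: [578.0, 248.1, 81.1]
ee_rot: [[0.999, -0.035, 0.003], [-0.035, -0.999, 0.002], [0.003, -0.002, -1.0]]
force: [-1.3, 4.4, 5.9]
width: 0.269
gripper_force: 43.0
```

```bash
python3 -c "
from h import *
say()"
```

```text
t 3.85 p [578.  248.1  81.1] F [-1.3  4.4  5.9] w 0.269 gf 43.0 q [0.23 0.55 1.55 0.   1.04 1.83] z [ 0.003  0.002 -1.   ] yaw -2.03
```

>>> carry_out(
  rows=[
    [[0.006, 0, 0, 0, 0, 0, 0.1], [0.014, 0, 0, 0, 0, 0, 0.1], [0.022, 0, 0, 0, 0, 0, 0.1], [0.03, 0, 0, 0, 0, 0, 0.1], [0.036, 0, 0, 0, 0, 0, 0.1], [0.04, 0, 0, 0, 0, 0, 0.1], [0.04, 0, 0, 0, 0, 0, 0.1], [0.04, 0, 0, 0, 0, 0, 0.1]],
  ],
)

```text
time: 4.65
position: [617.8, 246.8, 81.1]
ee_rot: [[0.999, -0.035, 0.002], [-0.035, -0.999, 0.002], [0.002, -0.002, -1.0]]
force: [-0.5, 3.6, 5.9]
width: 0.274
gripper_force: 43.1
```

```bash
python3 -c "
from h import *
say()"
```

```text
t 4.65 p [617.8 246.8  81.1] F [-0.5  3.6  5.9] w 0.274 gf 43.1 q [0.21 0.61 1.44 0.   1.09 1.82] z [ 0.002  0.002 -1.   ] yaw -2.03
```

>>> carry_out(
  rows=[
    [[0.04, 0, 0, 0, 0, 0, 1], [0.0, 0, 0, 0, 0, 0, 1], [0.0, 0, 0, 0, 0, 0, 1], [0.0, 0, 0, 0, 0, 0, 1], [0.0, 0, -0.05, 0, 0, 0, 1], [-0.04, 0, -0.1, 0, 0, 0, 1], [-0.08, 0, -0.12, 0, 0, 0, 1], [-0.08, 0, -0.12, 0, 0, 0, 1]],
  ],
)

```text
time: 5.45
position: [536.1, 249.2, 205.0]
ee_rot: [[0.999, -0.035, 0.007], [-0.035, -0.999, 0.002], [0.006, -0.002, -1.0]]
force: [0.5, 0.3, 0.6]
width: 0.999
gripper_force: 0.0
```

```bash
python3 -c "
from h import *
say()"
```

```text
t 5.45 p [536.1 249.2 205. ] F [0.5 0.3 0.6] w 0.999 gf 0.0 q [0.25 0.37 1.51 0.   1.26 1.85] z [ 0.007  0.002 -1.   ] yaw -1.99
```

```bash
python3 - <<'E'
from h import *
import pickle
c,s=shot('wrist'); pickle.dump((c,s),open('w3.pkl','wb'))
save('w3.png',cv2.convertScaleAbs(c['color'],alpha=1.5)); say()
E
```

```text
t 5.5 p [536.5 249.  204. ] F [-0.2  0.2  0.1] w 0.998 gf 0.0 q [0.25 0.37 1.51 0.   1.25 1.85] z [ 0.006  0.002 -1.   ] yaw -1.99
```

View pics/w3.png

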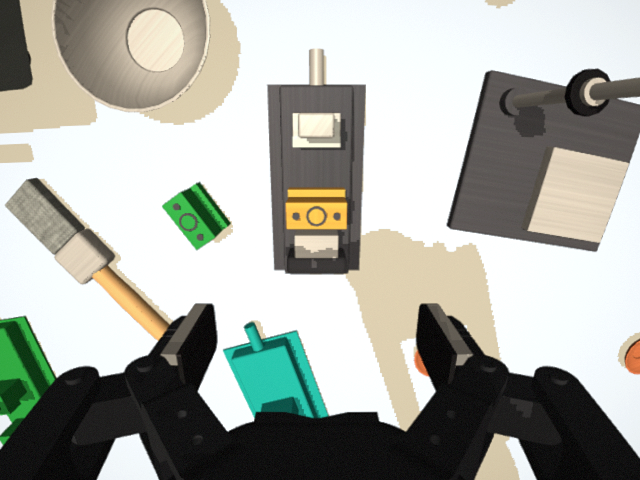

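The jaw is open with its tab top at (317,125). The block top is at (317,215), the pad is at right, and the collar is at (588,92).

```bash
python3 - <<'E'
from h import *
import pickle
c,s=pickle.load(open('w3.pkl','rb'))
im=c['color']; hsv=cv2.cvtColor(im,cv2.COLOR_RGB2HSV)
print('tab',onz(c,[(316.5,125)],86,s).round(1),'dimple',onz(c,[(317,216),(296,216),(337,216)],56,s).round(1).tolist())
print('topcorners',onz(c,[(287,202),(347,202),(348,230),(286,230)],56,s).round(1).tolist())
m=cv2.inRange(cv2.cvtColor(im,cv2.COLOR_RGB2GRAY),0,33); m[:, :560]=0; m[120:]=0; m[:60]=0
k=max(cv2.findContours(m,0,2)[0],key=cv2.contourArea); print('collar px',cv2.boundingRect(k),cv2.minEnclosingCircle(k))
for u in [(588.5,91.5),cv2.minEnclosingCircle(k)[0]]:
  o,d=ray(c,[u],s); d=d[0]; p=np.array([632.8,80]); t=((p-o[:2])@d[:2])/(d[:2]@d[:2]); print('collar',(o+t*d).round(1))
pc=[(553,149),(633,163),(607,245),(527,231)]
g=cv2.cvtColor(im,cv2.COLOR_RGB2GRAY); m=cv2.inRange(g,95,255); M=np.zeros_like(m); M[140:250,520:638]=m[140:250,520:638]
go(548,248,60,-2);go(548,248,46,-2)
E
```

```text
tab [[616.5 246.4  86. ]] dimple [[548.8, 248.4, 56.0], [549.3, 264.8, 56.0], [548.3, 232.8, 56.0]]
topcorners [[560.7, 271.1, 56.0], [559.1, 224.9, 56.0], [536.6, 224.3, 56.0], [538.2, 273.3, 56.0]]
collar px (564, 69, 45, 47) ((587.8571166992188, 92.14286041259766), 25.040904998779297)
collar [633.3  80.1 103.1]
collar [633.   80.  102.6]
move [0.0107 0.0009 0.1441] [-0.0019 -0.006   0.0003] n 2.9
move [0.0106 0.0009 0.1581] [-0.0019 -0.006   0.0003] n 3.2
```

>>> carry_out(
  rows=[
    [[0.012, 0.0005, 0.05, -0.002, -0.006, 0, 1], [0.012, 0.0005, 0.1, -0.002, -0.006, 0, 1], [0.012, 0.0005, 0.13, -0.002, -0.006, 0, 1], [0.012, 0.0005, 0.152, -0.002, -0.006, 0, 1], [0.012, 0.0005, 0.152, -0.002, -0.006, 0, 1], [0.012, 0.0005, 0.152, -0.002, -0.006, 0, 1]],
  ],
)

```text
time: 6.1
position: [550.0, 247.0, 47.2]
ee_rot: [[0.999, -0.036, -0.006], [-0.036, -0.999, -0.002], [-0.006, 0.002, -1.0]]
force: [0.5, -0.0, 0.5]
width: 0.993
gripper_force: 0.0
```

>>> carry_out(
  rows=[
    [[0, 0, 0, 0, 0, 0, 0.3], [0, 0, 0, 0, 0, 0, 0.3], [0, 0, 0, 0, 0, 0, 0.3], [0, 0, 0, 0, 0, 0, 0.3], [0, 0, 0, 0, 0, 0, 0.3], [0, 0, 0, 0, 0, 0, 0.3], [0, 0, 0, 0, 0, 0, 0.3]],
  ],
  squeeze=50,
)

```text
time: 6.8
position: [550.7, 247.9, 49.4]
ee_rot: [[0.999, -0.036, -0.002], [-0.036, -0.999, -0.0], [-0.002, 0.0, -1.0]]
force: [-0.4, 0.5, 5.5]
width: 0.554
gripper_force: 53.7
```

```bash
python3 -c "
from h import *
say()"
```

```text
t 6.8 p [550.7 247.9  49.4] F [-0.4  0.5  5.5] w 0.554 gf 53.7 q [0.24 0.56 1.63 0.   0.95 1.85] z [-0.002 -0.    -1.   ] yaw -2.07
```

>>> carry_out(
  rows=[
    [[0, 0, -0.01, 0, 0, 0, 0.3], [0, 0, -0.025, 0, 0, 0, 0.3], [0, 0, -0.045, 0, 0, 0, 0.3], [0, 0, -0.07, 0, 0, 0, 0.3], [0, 0, -0.1, 0, 0, 0, 0.3], [0, 0, -0.11, 0, 0, 0, 0.3], [0, 0, -0.11, 0, 0, 0, 0.3]],
  ],
)

```text
time: 7.5
position: [550.6, 247.5, 159.0]
ee_rot: [[0.999, -0.036, -0.003], [-0.036, -0.999, -0.001], [-0.003, 0.001, -1.0]]
force: [-0.2, -0.4, -4.9]
width: 0.549
gripper_force: 54.5
```

```bash
python3 -c "
from h import *
say();go(553.5,13.8,150,-2);go(553.5,13.8,54,-2)"
```

```text
t 7.5 p [550.6 247.5 159. ] F [-0.2 -0.4 -4.9] w 0.549 gf 54.5 q [ 0.24  0.43  1.53 -0.    1.18  1.85] z [-0.003 -0.001 -1.   ] yaw -2.07
move [0.0113 0.2334 0.0093] [ 0.0013  0.0031 -0.0012] n 4.7
move [0.0116 0.2333 0.1053] [ 0.0013  0.0031 -0.0012] n 5.1
```

>>> carry_out(
  rows=[
    [[0.002, 0.03, 0, 0, 0.003, 0, 0.3], [0.004, 0.07, 0, 0, 0.003, 0, 0.3], [0.006, 0.11, 0, 0, 0.003, 0, 0.3], [0.008, 0.15, 0, 0, 0.003, 0, 0.3], [0.01, 0.19, 0, 0, 0.003, 0, 0.3], [0.0115, 0.22, 0, 0, 0.003, 0, 0.3], [0.0115, 0.2335, 0, 0, 0.003, 0, 0.3], [0.0115, 0.2335, 0.01, 0, 0.003, 0, 0.3]],
  ],
)

```text
time: 8.3
position: [553.1, 11.9, 147.4]
ee_rot: [[0.999, -0.039, -0.003], [-0.039, -0.999, -0.002], [-0.003, 0.002, -1.0]]
force: [-0.0, 0.4, -4.3]
width: 0.557
gripper_force: 54.4
```

>>> carry_out(
  rows=[
    [[0, 0, 0, 0, 0, 0, 0.3], [0, 0, 0.03, 0, 0, 0, 0.3], [0, 0, 0.05, 0, 0, 0, 0.3], [0, 0, 0.07, 0, 0, 0, 0.3], [0, 0, 0.083, 0, 0, 0, 0.3], [0, 0, 0.088, 0, 0, 0, 0.3], [0, 0, 0.09, 0, 0, 0, 0.3], [0, 0, 0.09, 0, 0, 0, 0.3]],
  ],
)

```text
time: 9.1
position: [553.1, 13.7, 58.3]
ee_rot: [[0.999, -0.036, -0.002], [-0.036, -0.999, -0.002], [-0.002, 0.002, -1.0]]
force: [0.2, 0.4, -3.9]
width: 0.554
gripper_force: 54.2
```

```bash
python3 -c "
from h import *
say();go(553.5,13.8,53.4,-2)"
```

```text
t 9.1 p [553.1  13.7  58.3] F [ 0.2  0.4 -3.9] w 0.554 gf 54.2 q [-0.18  0.47  1.76 -0.    0.91  1.43] z [-0.002 -0.002 -1.   ] yaw -2.05
move [ 0.0004 -0.0001  0.0049] [ 0.002   0.0022 -0.0008] n 0.1
```

>>> carry_out(
  rows=[
    [[0, 0, 0.002, 0, 0, 0, 0.3], [0, 0, 0.004, 0, 0, 0, 0.3], [0, 0, 0.005, 0, 0, 0, 0.3], [0, 0, 0.0055, 0, 0, 0, 0.3], [0, 0, 0.006, 0, 0, 0, 0.3]],
  ],
)

```text
time: 9.6
position: [553.0, 13.3, 53.4]
ee_rot: [[0.999, -0.036, -0.002], [-0.036, -0.999, -0.002], [-0.002, 0.002, -1.0]]
force: [-4.2, 0.6, 13.2]
width: 0.552
gripper_force: 56.2
```

Contact with the pad. Releasing, then rising straight up.

>>> carry_out(
  rows=[
    [[0, 0, -0.0005, 0, 0, 0, 1], [0, 0, -0.0005, 0, 0, 0, 1], [0, 0, -0.0005, 0, 0, 0, 1], [0, 0, -0.0005, 0, 0, 0, 1], [0, 0, -0.0005, 0, 0, 0, 1], [0, 0, -0.03, 0, 0, 0, 1], [0, 0, -0.08, 0, 0, 0, 1], [0, 0, -0.13, 0, 0, 0, 1]],
  ],
)

```text
time: 10.4
position: [552.3, 13.8, 182.4]
ee_rot: [[0.999, -0.036, -0.006], [-0.036, -0.999, -0.001], [-0.006, 0.002, -1.0]]
force: [1.0, -0.1, 0.3]
width: 1.001
gripper_force: 0.0
```

```bash
python3 -c "
from h import *
say();go(490,0,210,0)"
```

```text
t 10.4 p [552.3  13.8 182.4] F [ 1.  -0.1  0.3] w 1.001 gf 0.0 q [-0.18  0.33  1.63 -0.    1.19  1.43] z [-0.006 -0.001 -1.   ] yaw -2.08
move [-0.0619  0.0161 -0.0272] [ 0.0015  0.0058 -0.0362] n 1.4
```

>>> carry_out(
  rows=[
    [[-0.06, 0.03, -0.04, 0, 0.006, -0.036, 1], [-0.06, 0.03, -0.04, 0, 0.006, -0.036, 1], [-0.06, 0.03, -0.04, 0, 0.006, -0.036, 1], [-0.06, 0.03, -0.04, 0, 0.006, -0.036, 1]],
  ],
)

```text
time: 10.8
position: [492.4, -14.2, 222.5]
ee_rot: [[1.0, -0.001, 0.005], [-0.001, -1.0, -0.002], [0.005, 0.002, -1.0]]
force: [0.1, -0.8, -0.3]
width: 0.999
gripper_force: 0.0
```

```bash
python3 - <<'E'
from h import *
import pickle
c,s=shot('wrist'); pickle.dump((c,s),open('w4.pkl','wb'))
save('w4.png',cv2.convertScaleAbs(c['color'],alpha=1.5)); say()
E
```

```text
t 10.85 p [492.5 -14.  221.8] F [ 0.5 -0.5 -0.3] w 0.999 gf 0.0 q [-0.25  0.18  1.72 -0.    1.23  1.32] z [ 0.003 -0.002 -1.   ] yaw -0.04
```

View pics/w4.png

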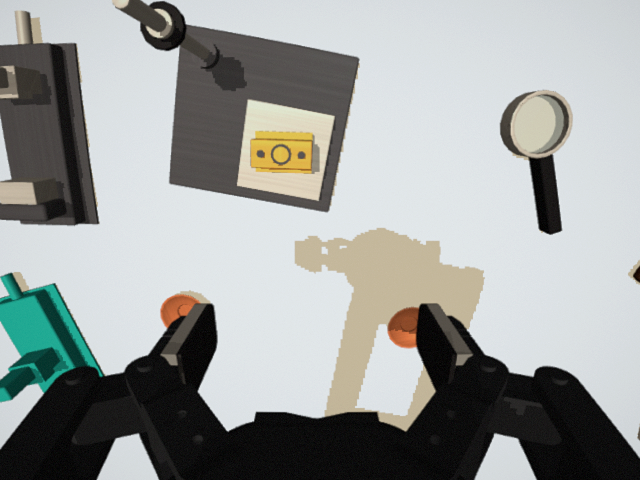

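The block stands upright at the middle of the pad, dimple at (281,154). The collar is at (163,26). The loupe ring is at (536,124) and its handle end at (550,230).

```bash
python3 - <<'E'
from h import *
import pickle
c,s=pickle.load(open('w4.pkl','rb'))
print('dimple',onz(c,[(281,154)],60,s).round(1))
m=cv2.inRange(cv2.cvtColor(c['color'],cv2.COLOR_RGB2GRAY),0,33); m[:,:135]=0; m[55:]=0; m[:,192:]=0
k=max(cv2.findContours(m,0,2)[0],key=cv2.contourArea); e=cv2.minEnclosingCircle(k)
for u in [e[0],(163,26)]:
  o,d=ray(c,[u],s); d=d[0]; p=np.array([632.8,80]); t=((p-o[:2])@d[:2])/(d[:2]@d[:2]); print('collar',u,(o+t*d).round(1))
for n in ('w1','w4'):
  c,s=pickle.load(open(n+'.pkl','rb')); im=c['color']; g=cv2.cvtColor(im,cv2.COLOR_RGB2GRAY)
  # glass/inner ellipse + handle
  roi=(310,70,400,230) if n=='w1' else (490,80,590,245)
  M=np.zeros_like(g); x0,y0,x1,y1=roi; M[y0:y1,x0:x1]=cv2.inRange(g,0,50)[y0:y1,x0:x1]
  ks=sorted(cv2.findContours(M,0,2)[0],key=cv2.contourArea)[-3:]
  for k in ks:
    r=cv2.minAreaRect(onz(c,k.reshape(-1,2),20,s)[:,:2].astype(np.float32)); print(n,np.round(r[0],1),np.round(r[1],1),round(r[2],1),cv2.boundingRect(k))
c1=pickle.load(open('w1.pkl','rb')); 
print('ring centre w1 top outer',onz(c1[0],[(353.5,115)],20,c1[1]).round(1),'w4',onz(c,[(540.5,123)],20,s).round(1))
a=cv2.resize(c1[0]['color'][75:225,310:400],(360,600),interpolation=cv2.INTER_CUBIC);b=cv2.resize(c['color'][80:240,490:585],(356,600),interpolation=cv2.INTER_CUBIC)
save('z2.png',cv2.convertScaleAbs(np.hstack([a,b]),alpha=1.4))
E
```

```text
dimple [[551.3  12.8  60. ]]
collar (164.21559143066406, 24.93119239807129) [633.7  79.4 101.2]
collar (163, 26) [633.   79.9 101.9]
w1 [ 599.1 -229.6] [0. 0.] 0.0 (367, 91, 1, 1)
w1 [ 600.5 -226.9] [2.1 0.4] 65.4 (363, 89, 3, 2)
w1 [ 512.4 -238.3] [77.4 14. ] 18.3 (355, 144, 34, 77)
w4 [ 580.1 -233.2] [46.  15.7] 10.9 (550, 96, 18, 53)
w4 [ 572.  -189.3] [50.9 19.8] 13.1 (501, 98, 24, 58)
w4 [ 512.7 -232.7] [80.8 22.1] 18.3 (529, 155, 32, 79)
ring centre w1 top outer [[ 577.6 -217.6   20. ]] w4 [[ 577.9 -215.9   20. ]]
```

View pics/z2.png

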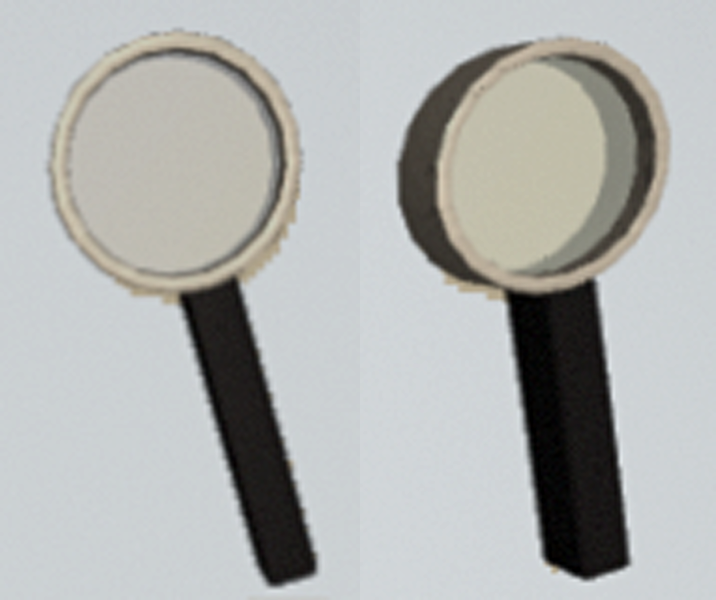

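Both crops show the ring-top centre consistently: w1 at about (354,116), w4 at about (541,124). The handle axis is at 18.2°, so the grip point is about (521.7,-235.3).

```bash
python3 -c "
from h import *
go(521.7,-235.3,100,18.2);go(521.7,-235.3,27.5,18.2)"
```

```text
move [0.029  0.2211 0.1223] [ 0.0022 -0.0029 -0.3183] n 5.1
move [0.0287 0.221  0.1948] [ 0.0022 -0.0029 -0.3183] n 5.9
```

>>> carry_out(
  rows=[
    [[0.029, 0.221, 0.12, 0, -0.003, -0.318, 0.7], [0.029, 0.221, 0.12, 0, -0.003, -0.318, 0.7], [0.029, 0.221, 0.12, 0, -0.003, -0.318, 0.7], [0.029, 0.221, 0.12, 0, -0.003, -0.318, 0.7], [0.029, 0.221, 0.12, 0, -0.003, -0.318, 0.7], [0.029, 0.221, 0.12, 0, -0.003, -0.318, 0.7], [0.029, 0.221, 0.12, 0, -0.003, -0.318, 0.7], [0.029, 0.221, 0.12, 0, -0.003, -0.318, 0.7]],
  ],
)

```text
time: 11.65
position: [521.5, -234.1, 102.0]
ee_rot: [[0.95, 0.313, -0.001], [0.313, -0.95, -0.001], [-0.002, 0.0, -1.0]]
force: [-0.2, -0.1, 0.4]
width: 0.699
gripper_force: 0.0
```

```bash
python3 - <<'E'
from h import *
say();go(521.7,-235.3,28,18.2)
c,s=shot('wrist'); g=cv2.cvtColor(c['color'],cv2.COLOR_RGB2GRAY)
p=proj(c,[(576.8,-217.2,20),(521.7,-235.3,20),(474.2,-250.9,20)],s); print(p.round(0))
cv2.imwrite('pics/w5.png',cv2.convertScaleAbs(cv2.cvtColor(c['color'],cv2.COLOR_RGB2BGR),alpha=1.4))
# handle centreline: dark runs on several rows between ring and mid handle, at handle top z=20
for k in range(5):
    q=p[0]+(p[1]-p[0])*(.65+.08*k); v=int(round(q[1])); u0=int(round(q[0]))
    xs=[u for u in range(u0-60,u0+60) if g[v,u]<50]; 
    if xs: print(v,xs[0],xs[-1],onz(c,[(xs[0],v),(xs[-1],v)],20,s)[:,:2].round(1).tolist())
E
```

```text
t 11.65 p [ 521.5 -234.1  102. ] F [-0.2 -0.1  0.4] w 0.699 gf 0.0 q [-0.62  0.44  1.68 -0.    1.02  0.64] z [-0.001 -0.001 -1.   ] yaw 18.23
move [-0.0001  0.0012  0.074 ] [0.0005 0.0015 0.0006] n 1.5
[[318. 165.]
 [318. 262.]
 [318. 333.]]
228 309 330 [[540.3, -223.4], [544.2, -235.2]]
236 309 330 [[535.6, -225.0], [539.5, -236.8]]
243 309 330 [[531.4, -226.3], [535.3, -238.2]]
251 309 330 [[526.6, -227.9], [530.5, -239.9]]
259 309 330 [[521.7, -229.5], [525.6, -241.6]]
```

The handle is centred and aligned to within 1 mm, so I'm descending.

>>> carry_out(
  rows=[
    [[0, 0.001, 0.03, 0, 0, 0, 0.7], [0, 0.001, 0.055, 0, 0, 0, 0.7], [0, 0.001, 0.068, 0, 0, 0, 0.7], [0, 0.001, 0.073, 0, 0, 0, 0.7], [0, 0.001, 0.073, 0, 0, 0, 0.7], [0, 0.001, 0.073, 0, 0, 0, 0.7]],
  ],
)

```text
time: 12.3
position: [522.6, -236.5, 30.8]
ee_rot: [[0.95, 0.313, 0.002], [0.313, -0.95, -0.004], [0.0, 0.004, -1.0]]
force: [0.0, -0.5, -0.1]
width: 0.699
gripper_force: 0.0
```

>>> carry_out(
  rows=[
    [[0, 0, 0, 0, 0, 0, 0.0], [0, 0, 0, 0, 0, 0, 0.0], [0, 0, 0, 0, 0, 0, 0.0], [0, 0, 0, 0, 0, 0, 0.0], [0, 0, 0, 0, 0, 0, 0.0], [0, 0, 0, 0, 0, 0, 0.0], [0, 0, 0, 0, 0, 0, 0.0]],
  ],
  squeeze=50,
)

```text
time: 13.0
position: [522.1, -236.8, 30.4]
ee_rot: [[0.95, 0.312, 0.001], [0.312, -0.95, -0.003], [-0.0, 0.003, -1.0]]
force: [-1.1, 0.4, 5.7]
width: 0.147
gripper_force: 51.4
```

```bash
python3 -c "
from h import *
say()"
```

```text
t 13.0 p [ 522.1 -236.8   30.4] F [-1.1  0.4  5.7] w 0.147 gf 51.4 q [-0.62  0.54  1.73 -0.    0.87  0.64] z [ 0.001 -0.003 -1.   ] yaw 18.2
```

Gripped. Lifting it and checking the hold.

>>> carry_out(
  rows=[
    [[0, 0, -0.01, 0, 0, 0, 0], [0, 0, -0.03, 0, 0, 0, 0], [0, 0, -0.06, 0, 0, 0, 0], [0, 0, -0.09, 0, 0, 0, 0], [0, 0, -0.11, 0, 0, 0, 0], [0, 0, -0.115, 0, 0, 0, 0], [0, 0, -0.115, 0, 0, 0, 0]],
  ],
)

```text
time: 13.7
position: [522.0, -236.3, 145.3]
ee_rot: [[0.95, 0.312, 0.001], [0.312, -0.95, -0.003], [0.0, 0.003, -1.0]]
force: [-1.1, 0.3, -0.2]
width: 0.149
gripper_force: 50.6
```

```bash
python3 -c "
from h import *
say();go(493.2,13.1,145,0);go(493.2,13.1,123.2,0)"
```

```text
t 13.7 p [ 522.  -236.3  145.3] F [-1.1  0.3 -0.2] w 0.149 gf 50.6 q [-0.62  0.39  1.63 -0.    1.11  0.64] z [ 0.001 -0.003 -1.   ] yaw 18.21
move [ 0.0506 -0.2459 -0.0005] [ 0.0034 -0.0006  0.3178] n 5.0
move [ 0.0506 -0.2459  0.0213] [ 0.0034 -0.0006  0.3178] n 5.0
```

>>> carry_out(
  rows=[
    [[0.006, -0.03, 0, 0.003, 0, 0.05, 0], [0.014, -0.07, 0, 0.003, 0, 0.1, 0], [0.022, -0.11, 0, 0.003, 0, 0.16, 0], [0.03, -0.15, 0, 0.003, 0, 0.22, 0], [0.038, -0.19, 0, 0.003, 0, 0.27, 0], [0.045, -0.225, 0, 0.003, 0, 0.3, 0], [0.05, -0.243, 0, 0.003, 0, 0.318, 0], [0.0506, -0.246, 0, 0.003, 0, 0.318, 0]],
  ],
)

```text
time: 14.5
position: [491.3, 15.8, 142.4]
ee_rot: [[1.0, 0.002, -0.004], [0.002, -1.0, 0.002], [-0.004, -0.002, -1.0]]
force: [0.4, -0.8, 0.1]
width: 0.143
gripper_force: 50.6
```

>>> carry_out(
  rows=[
    [[0, 0, 0.004, 0, 0, 0, 0], [0, 0, 0.01, 0, 0, 0, 0], [0, 0, 0.016, 0, 0, 0, 0], [0, 0, 0.02, 0, 0, 0, 0], [0, 0, 0.0215, 0, 0, 0, 0], [0, 0, 0.0215, 0, 0, 0, 0], [0, 0, 0.0215, 0, 0, 0, 0]],
  ],
)

```text
time: 15.2
position: [493.1, 13.1, 122.6]
ee_rot: [[1.0, -0.001, -0.0], [-0.001, -1.0, 0.0], [-0.0, -0.0, -1.0]]
force: [-0.7, -0.1, -0.7]
width: 0.154
gripper_force: 50.6
```

```bash
python3 - <<'E'
from h import *
import pickle
say()
w=shot('wrist'); q=shot('scene'); t=shot('top'); pickle.dump((w,q,t),open('w6.pkl','wb'))
a=cv2.resize(w[0]['color'][0:340,100:560],(800,591)) 
save('w6.png',cv2.convertScaleAbs(a,alpha=1.5))
print('lens exp px',proj(w[0],[(551,13,112.8),(632.8,80,103)],w[1]).round(1))
print('scene lens,collar exp',proj(q[0],[(551.2,13,102.8),(632.8,80,103)]).round(1))
E
```

```text
t 15.2 p [493.1  13.1 122.6] F [-0.7 -0.1 -0.7] w 0.154 gf 50.6 q [-0.2   0.29  1.85  0.    1.    1.37] z [-0.  0. -1.] yaw -0.03
lens exp px [[316.2 185.7]
 [121.2 -52.6]]
scene lens,collar exp [[289.6 238.7]
 [305.9 269. ]]
```

View pics/w6.png

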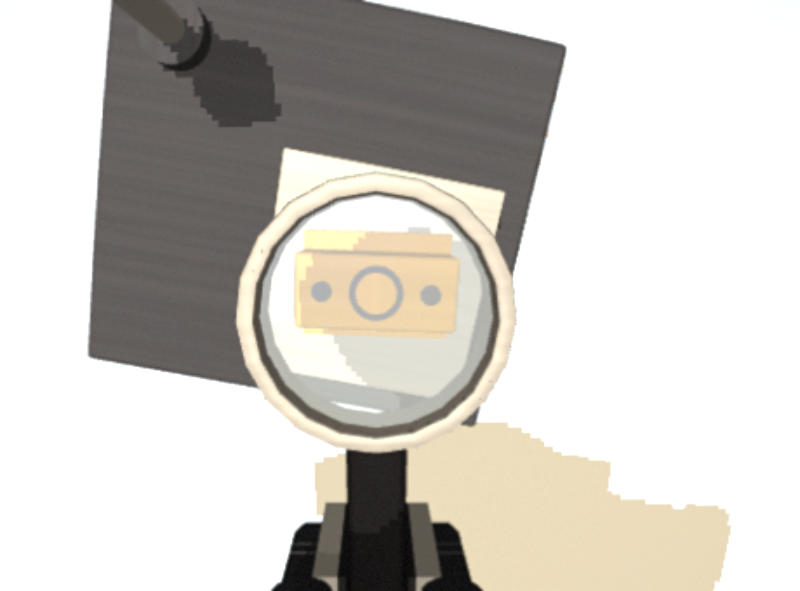

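The ring is centred at crop (376,312), with the block inside it (dimple at (376,293)). Now I'll fit the ring's offset, height and tilt from its extents.

```bash
python3 - <<'E'
from h import *
import pickle
from scipy.optimize import least_squares
w,q,t=pickle.load(open('w6.pkl','rb')); c,s=w
f=.575
obs=np.array([100+237*f,100+515*f,172*f,452*f])
th=np.linspace(0,2*np.pi,180); C=np.c_[30*np.cos(th),30*np.sin(th),0*th]
def m(p):
    P=R.from_euler('y',p[3]).apply(C+[58,0,0])+[p[0]+493.1,p[1]+13.1,p[2]]
    u=proj(c,P,s); return np.array([u[:,0].min(),u[:,0].max(),u[:,1].min(),u[:,1].max()])
r=least_squares(lambda p:m(p)-obs,[0,0,112,0],x_scale=[1,1,1,.05]); p=r.x
print('dx,dy,ztop@handle,pitch',p.round(3),'ring top',(R.from_euler('y',p[3]).apply([58,0,0])+[p[0]+493.1,p[1]+13.1,p[2]]).round(1),r.cost)
r=least_squares(lambda p:m([p[0],p[1],p[2],0])-obs,[0,0,112]); print('no tilt',r.x.round(2),r.cost)
print('dimple',onz(c,[(100+376*f,293*f)],60,s).round(1))
I=q[0]['color'][205:310,245:365]; save('sc.png',cv2.convertScaleAbs(cv2.resize(I,(686,600),interpolation=cv2.INTER_CUBIC),alpha=1.5))
E
```

```text
dx,dy,ztop@handle,pitch [ 3.12000e-01 -1.03000e-01  1.12625e+02  7.60000e-02] ring top [551.2  13.  108.2] 6.447202406190285e-25
no tilt [-2.6000e-01 -1.0000e-01  1.0883e+02] 0.25230967998216075
dimple [[551.3  13.   60. ]]
```

View pics/sc.png

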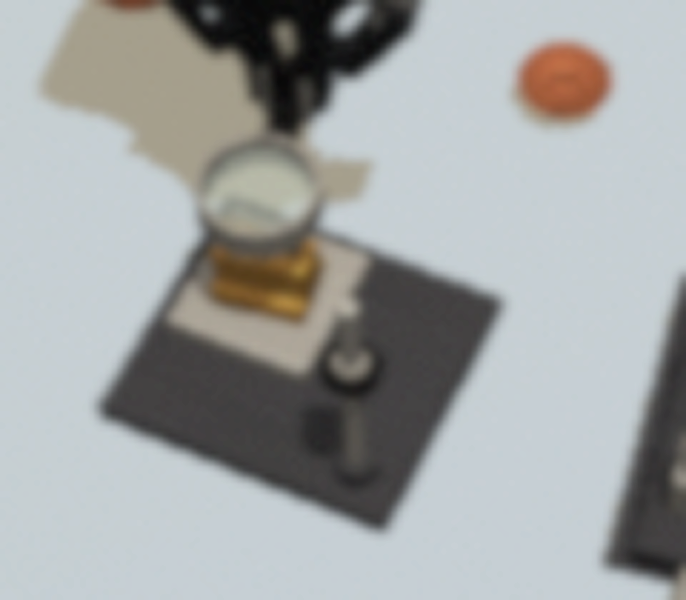

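The scene view shows the loupe over the block and the collar at (351,362). The wrist fit puts the ring about 4 mm low with roughly 0.07 rad of sag, so I'll pitch it back and grip more firmly.

>>> carry_out(
  rows=[
    [[-0.0005, 0, 0, 0, 0.02, 0, 0], [-0.001, 0, 0, 0, 0.05, 0, 0], [-0.0015, 0, 0, 0, 0.07, 0, 0], [-0.0015, 0, 0, 0, 0.07, 0, 0], [-0.0015, 0, 0, 0, 0.07, 0, 0], [-0.0015, 0, 0, 0, 0.07, 0, 0], [-0.0015, 0, 0, 0, 0.07, 0, 0]],
  ],
  squeeze=80,
)

```text
time: 16.05
position: [491.8, 13.3, 122.6]
ee_rot: [[0.998, -0.0, 0.07], [-0.0, -1.0, 0.0], [0.07, -0.0, -0.998]]
force: [0.3, -0.1, -2.0]
width: 0.143
gripper_force: 83.2
```

```bash
python3 - <<'E'
from h import *
import pickle
from scipy.optimize import least_squares
say(); c,s=shot('wrist'); g=cv2.cvtColor(c['color'],cv2.COLOR_RGB2GRAY)
old=pickle.load(open('w6.pkl','rb')); o=cv2.cvtColor(old[0][0]['color'],cv2.COLOR_RGB2GRAY)
d=cv2.absdiff(g,o)[95:265,230:402]; print('ring px change mean',d.mean().round(2))
q,_=shot('scene')
for u in [(306.4,268.35)]:
  oo,dd=ray(q,[u]); dd=dd[0]; p=np.array([632.8,80]); t=((p-oo[:2])@dd[:2])/(dd[:2]@dd[:2]); print('collar scene',(oo+t*dd).round(1))
# ring in scene/wrist: lens-hole glass ellipse
a=cv2.resize(c['color'][60:300,200:430],(575,600)); save('w7.png',cv2.convertScaleAbs(a,alpha=1.5))
E
```

```text
t 16.05 p [491.8  13.3 122.6] F [ 0.3 -0.1 -2. ] w 0.143 gf 83.2 q [-0.21  0.26  1.91  0.02  0.91  1.35] z [ 0.07   0.    -0.998] yaw -0.01
ring px change mean 10.16
collar scene [632.4  81.3 106.2]
```

View pics/w7.png

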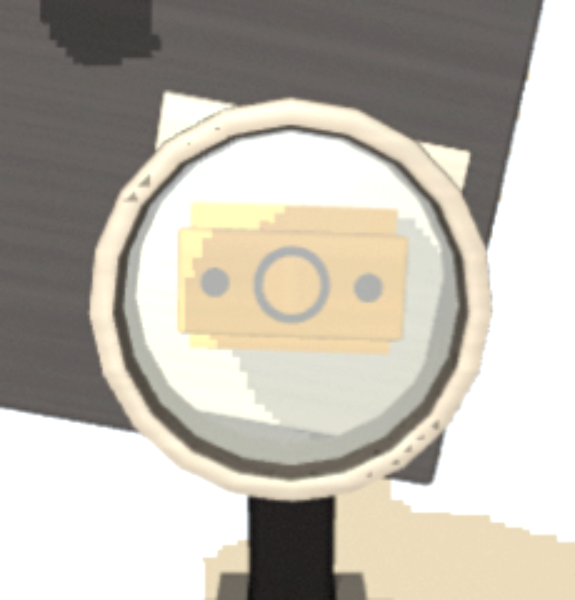

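The ring's extents in the tool view are unchanged, so nothing is slipping. The lens is now at about 102.6 mm and level, centred on the block; the collar is at about 103–104 mm. I'll trim up 1 mm, let it settle, and hand in.

>>> carry_out(
  rows=[
    [[0, 0, -0.001, 0, 0, 0, 0], [0, 0, -0.001, 0, 0, 0, 0], [0, 0, -0.001, 0, 0, 0, 0], [0, 0, -0.001, 0, 0, 0, 0], [0, 0, -0.001, 0, 0, 0, 0], [0, 0, -0.001, 0, 0, 0, 0], [0, 0, -0.001, 0, 0, 0, 0], [0, 0, -0.001, 0, 0, 0, 0]],
  ],
)

```text
time: 16.95
position: [491.4, 13.4, 123.6]
ee_rot: [[0.998, -0.0, 0.069], [-0.0, -1.0, 0.0], [0.069, -0.0, -0.998]]
force: [0.0, -0.2, -1.1]
width: 0.137
gripper_force: 83.2
```

```bash
python3 -c "
from h import *
say(); print(robot.close_job())"
```

```text
t 16.95 p [491.4  13.4 123.6] F [ 0.  -0.2 -1.1] w 0.137 gf 83.2 q [-0.21  0.26  1.91  0.02  0.91  1.35] z [ 0.069  0.    -0.998] yaw -0.01
the job is handed in; nothing more can be done
None
```

I handed the job in at about 17 s, and no verdict came back: jaw open about 40 mm, block upright on the middle of the pad, and loupe held over it, lens about 103.6 mm up by my estimate; the collar measured 101–106 mm.

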